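Hold a coaxial module in the corner of its locating bars

TASK

Pick up the purple amplifier module and set it flat on the aluminium base plate, with its two brass connectors pointing away from the short locating bar. Push it fully into the corner so that its flange bears squarely on both steel locating bars at once, and finish while still holding it pressed firmly against both, so that a colleague can drive the mounting screws; leave the other things on the bench where they are.

Things in the scene. Friction and masses are not known exactly. Their poses are not given: they have to be found in the camera images.
- module: Amplifier module, 0.3 to 0.55 kg, loose. Aluminium flange 100 (x) x 70 (y) x 6 mm; on its middle a purple housing with a purple lid, 84 (x) x 42 (y) mm, from 6 to 46 mm above the underside: grip it across the 42. Two brass connectors stick out 13 mm from the housing's -x end. Starts flat on the bench. Origin: centre of the underside, z up. Its +x and +y flange edges go against the bars.
- module_corner (a point): Lower corner of the module's flange where its +x and +y edges meet: module frame (50, 35, 0) mm. Axes as the module's.
- module_connectors (a point): Midpoint between the tips of the two brass connectors (each 8 mm thick, at y = +-11 mm): module frame (-55, 0, 26) mm. Axes as the module's.
- base_plate: Instrument base plate, bare aluminium 220 (x) x 180 (y) x 12 mm, fixed. Origin: centre of its underside, at bench height (z = 0); upper face 12 mm above. Two dark steel locating bars stand 10 mm above the upper face (tops 22 mm over the bench). When home, the module's origin is at (30, 25, 12) mm in this frame, its axes parallel to the plate's, same way round.
- long_bar: Long locating bar, dark steel 155 (x) x 18 (y) x 10 mm, fixed to the plate along its +y edge. Its inner face, toward -y, is at y = +60 mm of the plate, from x = -85 to +70 mm. Takes the module's long +y edge. Origin: centre of its underside; axes as the plate's. Bars and plate are rigid and dry: dragging the module along them takes noticeable friction.
- short_bar: Short locating bar, dark steel 18 (x) x 130 (y) x 10 mm, fixed along the plate's +x edge. Its inner face, toward -x, is at x = +80 mm of the plate, from y = -80 to +50 mm. Takes the module's short +x edge, the end without connectors. The bars do not meet; the corner is open. Origin: centre of its underside; axes as the plate's.
- plate_corner (a point): Point on the plate's upper face where the lines of the two bars' inner faces cross: plate frame (80, 60, 12) mm. Axes as the plate's. The module's flange corner belongs here.
- heatsink: Bystander: black finned heat sink 90 x 65 x 32 mm, loose on the bench. Origin: centre of its underside.
- screw_tray: Bystander: open blue plastic tray of screws 100 x 75 x 28 mm, loose on the bench. Origin: centre of its underside.
- screwdriver: Bystander: red-handled screwdriver 200 mm long and under 35 mm thick, lying on the bench along its x axis.

How it is judged:
By the outcome, as a careful person would: the job done as asked, in the order asked, and still so for the second after the job is handed in, while the arm keeps its last pose, push and grip.
It also fails if it takes over 64 s, if anything falls off the work surface, if the arm or the gripper's body presses on something with over 40 N, if the wrist force passes 120 N, or if a joint passes its speed limit or range.

ROBOT

A 7-joint arm with a two-finger parallel gripper is mounted at the origin on the work surface. World frame = base frame: x ahead of the robot, y to its left, z up, the work surface at z = 0. Lengths are in m, angles in rad, forces in N, time in s.
With the tool pointing down it reaches from about 0.35 to 0.9 m from the base axis. Payload 8.1 kg.
Tool frame: the origin (TCP) lies midway between the tips of the shut fingers; the grasp point (between the pads) lies grasp_offset behind it (grasp_offset is the distance from the TCP to the grasp point, in m); z points along the fingers, y is the line along which they close (so a half turn about z gives the same grasp; the last joint's range is limited). The gripper opens to 92 mm and grips with 3 to 60 N. Pads are 19 mm wide; open, the fingers measure 130 mm over their backs; the gripper's body (75 mm by 190 mm) begins 47 mm behind the grasp point.
Start: joints at [-1.277, 0.434, 0.025, 1.573, -0.012, 1.134, -0.075], TCP at [0.242, 0.576, 0.227] pointing down, gripper open.
Joint ranges: [-2.62, 2.62], [-0.44, 2.09], [-1.27, 1.32], [0.08, 2.57], [-1.32, 4.46], [0.12, 2], [-2.74, 2.74]. Speed limits (rad/s): [2.22, 2.22, 3.01, 3.01, 3.14, 3.14, 3.14].

INTERFACE

Orientations are given as a rotation vector (axis times angle).
In Python, from workcell import * gives the robot as it stands.
- The arm moves only by the tool drive_tool, never from a script. Its arguments are lists of equal length, an entry for each row: "angular": the turn, a rotation vector about the tool's x, y, z in rad, a list of three; "dp": the shift along the tool's x, y, z in cm, a list of three; "jaw": the closure, from -1 (fully open) to 1 (shut). A call has 1 to 5 rows; each row shifts and turns the commanded pose from where the row before left it, along the tool's axes as they then stand; what a row does not reach is not made up. A row lasts 1/10 s, in which the tool goes at most 50 mm and 8.59 degrees, less where a joint would pass 70% of its speed; a pose out of reach is approached as far as the arm can. A call is refused whole if a number of a shift passes 5 or a number of a turn 0.15, either way. A call with a gripper value outside its range is refused whole. The fingers move at their own pace and stop on an object; "force" is the grip in N (left out, the last holds). Time passes only in rows, so rows that do not move let the fingers close. It gives the time, the measured TCP pose, the force, the opening and the grip force at its end, in the units of the state.
- get_obs(): the state, without advancing time (a new reading comes with each control period).
- grab_frame(name): name is "scene" or "top"; returns (picture, depth): 420x560x3 uint8, red, green, blue; 420x560 float32, m along the optical axis (not along the pixel's ray), 0 where there is no reading.
- get_calibration(name): a dict with "fovy" (degrees; the focal length in pixels is half the picture's height over the tangent of half this angle, whatever the lens; pixels are square), "cx", "cy" (the principal point, pixels), "k1" (the pictures are not rectified: a ray, as slopes to the right and down, at radius r is drawn at 1 + k1 r^2 times it, then the intrinsics apply), "rvec" (rotation vector, rad) and "tvec" (3), from world to camera coordinates, as OpenCV has them. Camera axes: x right, y down, z forward; pixel columns grow to the right and rows downward; lengths in m; the calibration is good to about 2 mm. A picture is of the moment at which its call begins. get_calibration takes no time and is no camera call.
- close_job(): hands the job in; it is judged then, once.
The state is a dict: "time_s": time; "joints": joint angles; "qd": joint speeds; "joint_torque": joint torques, N m; "tool_pos": TCP position; "tool_rot": TCP orientation; "contact_force": force on the tool from outside, world axes, zero at the start; "torque": the same for the moment, N m; "grip_width": finger opening in m; "grip_force": force on a finger pad.
Only numpy, scipy, OpenCV 4.12 (cv2) and the standard library are available. Lean on these libraries where they do the work, as an engineer would, in place of code of your own. Each camera call takes 0.05 s, during which the arm holds its last target. There are 200 camera calls.

## Working session

There is one attempt and no reset: what is moved stays moved. The work goes in short steps, Python scripts to look and compute and a tool call to move; the robot and the scene stay as the last step left them, time stands still between calls to the robot, and variables do not carry over. Pictures are saved under pics/ and viewed, at most 10 in all, crops included, and the job is handed in when it is done.

Besides the shell and the picture viewer there is one more tool, called after ">>>" as name(argument=value, ...), one argument or row to a line, values as JSON. drive_tool: Moves the arm, as the interface text tells. Its arguments: {"type":"object","properties":{"angular":{"type":"array","items":{"type":"array","items":{"type":"number"}}},"dp":{"type":"array","items":{"type":"array","items":{"type":"number"}}},"jaw":{"type":"array","items":{"type":"number"}},"force":{"type":"number"}},"required":["angular","dp","jaw"]}

```bash
ls; mkdir -p pics
cat > h.py <<'E'
from workcell import *
import numpy as np, cv2
from scipy.spatial.transform import Rotation as R
def cal(n):
    c=get_calibration(n); f=210/np.tan(np.radians(c["fovy"])/2)
    return c,f
def cloud(n,depth):
    c,f=cal(n); v,u=np.mgrid[0:420,0:560]
    K=np.array([[f,0,c["cx"]],[0,f,c["cy"]],[0,0,1]])
    p=np.stack([u,v],-1).reshape(-1,1,2).astype(float)
    s=cv2.undistortPoints(p,K,np.array([c["k1"],0,0,0,0.])).reshape(420,560,2)
    P=np.dstack([s*depth[...,None],depth])
    Rm=R.from_rotvec(np.ravel(c["rvec"])).as_matrix()
    return (P-np.ravel(c["tvec"]))@Rm
E
python3 - <<'E'
from h import *
o=get_obs();print(o)
for n in("scene","top"):
    p,d=grab_frame(n);cv2.imwrite(f"pics/{n}0.png",p[...,::-1]);np.savez(f"{n}0.npz",p=p,d=d,c=cloud(n,d));print(get_calibration(n))
E
```

```text
pics
{'time_s': 0.0, 'joints': array([-1.27662078,  0.43523387,  0.02498164,  1.57409318, -0.01161242,
        1.13401143, -0.07511858]), 'qd': array([ 0.00081717, -0.00103724, -0.00058755, -0.00057454,  0.00200033,
        0.00092441, -0.00061981]), 'joint_torque': array([-1.39799700e-03, -6.67866755e+01,  9.84391160e-01, -3.14473557e+01,
       -6.05462515e-02,  4.29730152e-02,  1.80437232e-04]), 'tool_pos': array([0.24138362, 0.57594619, 0.22593983]), 'tool_rot': array([-6.19294016e-01, -3.07976396e+00,  2.49826539e-03]), 'contact_force': array([ 0.36909578, -0.08871094,  0.66987104]), 'torque': array([-0.01307164, -0.03297813, -0.02098654]), 'grip_force': 0.0, 'grip_width': 0.09178943607034185}
{'fovy': 55.000362867363805, 'cx': 276.9149080522724, 'cy': 209.47055110043368, 'k1': -0.07501679212858467, 'rvec': array([ 0.97992492,  2.49023068, -1.0008334 ]), 'tvec': array([ 0.45659003, -0.22296123,  1.13337265])}
{'fovy': 50.48922267290741, 'cx': 282.2005025016644, 'cy': 204.07287769430764, 'k1': 0.027326016972944595, 'rvec': array([ 2.1664134 , -2.13666553,  0.08444888]), 'tvec': array([-0.03653285,  0.57549109,  0.92128151])}
```

View pics/top0.png

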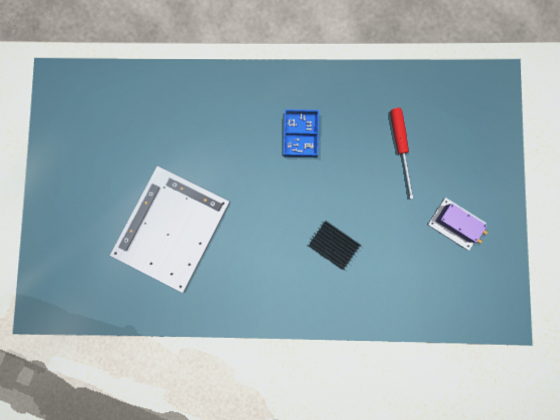

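View pics/scene0.png

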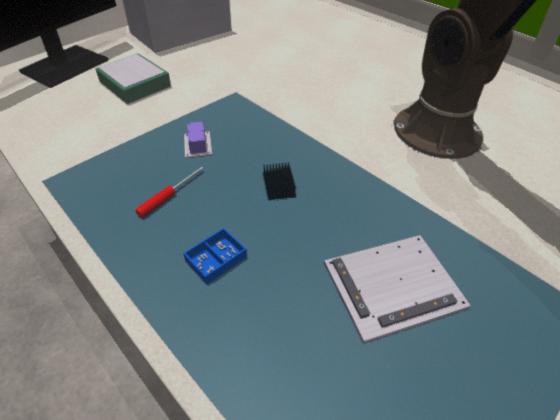

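Top view: the module is at (460,223) with its connectors at lower right (482,238). The plate is at (170,230), with the long bar along its left edge (140,217) and the short bar along its upper edge (195,195). Next I measure poses from depth.

Run:
```python
from h import *
z=np.load("top0.npz");p,d,c=z["p"],z["d"],z["c"]
hsv=cv2.cvtColor(p,cv2.COLOR_RGB2HSV);v,u=np.mgrid[0:420,0:560]
def rect(m,t):
    m=cv2.morphologyEx(m.astype(np.uint8),cv2.MORPH_OPEN,np.ones((3,3)))>0
    q=c[m];r=cv2.minAreaRect((q[:,:2]*1000).astype(np.float32));print(t,m.sum(),"z",np.percentile(q[:,2],[5,50,95]).round(4),"rect",np.round(r[0],1),np.round(r[1],1),round(r[2],2));return r
mod=(abs(u-460)<45)&(abs(v-223)<40)&(d>0)
lid=rect(mod&(c[...,2]>.040)&(c[...,2]<.052),"lid")
rect(mod&(c[...,2]>.003)&(c[...,2]<.010),"flange")
br=mod&(hsv[...,0]>10)&(hsv[...,0]<30)&(hsv[...,1]>110)&(c[...,2]>.015);print("brass",br.sum(),np.median(c[br],0) if br.any() else "")
pl=(abs(u-170)<75)&(abs(v-230)<75)&(d>0)
rect(pl&(c[...,2]>.007),"plate")
dark=pl&(p.max(2)<110)&(hsv[...,1]<70)&(c[...,2]>.015)
n,l,s,ce=cv2.connectedComponentsWithStats(dark.astype(np.uint8))
for i in range(1,n):
    if s[i,4]>200: rect(l==i,f"bar{i}{ce[i].round()}")
for t,a,b in (("heat",333,245),("tray",301,134)):
    m=(abs(u-a)<35)&(abs(v-b)<32)&(c[...,2]>.01)&(d>0);print(t,c[m].mean(0),c[m].max(0))
print("bench z",np.median(c[300:320,200:400,2]))
# scene check
z=np.load("scene0.npz");p2,c2=z["p"],z["c"];h2=cv2.cvtColor(p2,cv2.COLOR_RGB2HSV)
m=(h2[...,0]>125)&(h2[...,0]<150)&(h2[...,1]>80)&(c2[...,2]>.040)&(c2[...,2]<.055)&(c2[...,1]<0)
r=cv2.minAreaRect((c2[m][:,:2]*1000).astype(np.float32));print("scene lid",m.sum(),r)
print("scene lid z",np.median(c2[m][:,2]))
```

```text
lid 883 z [0.0446 0.0477 0.0505] rect [ 540.5 -402. ] [85.6 43.2] 58.23
flange 316 z [0.0036 0.0072 0.0095] rect [ 556.5 -421.5] [120.2 119.2] 58.1
brass 19 [ 0.5057541  -0.44122109  0.03180779]
plate 8363 z [0.0103 0.0134 0.0237] rect [522.1 217. ] [182.9 220.6] 64.43
heat [ 0.49090801 -0.14179506  0.0255681 ] [ 0.54081006 -0.08651988  0.0390597 ]
tray [ 0.73601322 -0.06765851  0.02209393] [ 0.78637457 -0.02982971  0.03487697]
bench z 0.0018078792986476766
scene lid 317 ((540.916259765625, -398.871826171875), (87.27259063720703, 40.650596618652344), 56.170631408691406)
scene lid z 0.04726419028554483
```

```bash
cat >> h.py <<'E'
def down(yaw):  # tool x at yaw (deg), z down
    a=np.radians(yaw);x=np.array([np.cos(a),np.sin(a),0]);z=np.array([0,0,-1.]);return R.from_matrix(np.stack([x,np.cross(z,x),z],1))
def plan(wps,start=None):
    """wps: (x,y,z mm, yaw deg, rows). straight, prints rounded rows"""
    o=get_obs()
    if start is None: p=o["tool_pos"]*1000;r=R.from_rotvec(o["tool_rot"])
    else: p=np.array(start[:3],float);r=down(start[3])
    n0=0
    for x,y,z,yaw,n in wps:
        for k in range(n):
            f=1/(n-k)
            dp=np.round(r.inv().apply((np.array([x,y,z])-p)*f)/10,2)
            rv=np.round((r.inv()*down(yaw)).as_rotvec()*f,3)
            if n0%5==0:print("--call")
            n0+=1
            print(list(map(float,rv)),list(map(float,dp)))
            p=p+r.apply(dp)*10;r=r*R.from_rotvec(rv)
    print("end",p.round(1),r.as_matrix()[:,0].round(3))
def st():
    o=get_obs();x=R.from_rotvec(o["tool_rot"]).as_matrix()
    print("t",round(o["time_s"],2),"p",(o["tool_pos"]*1000).round(1),"yaw",np.degrees(np.arctan2(x[1,0],x[0,0])).round(2),"tilt",np.degrees(x[:2,2]).round(2),"F",o["contact_force"].round(1),"T",o["torque"].round(2),"w",round(o["grip_width"]*1000,1),"gf",round(o["grip_force"],1),"q",o["joints"].round(2))
E
python3 - <<'E'
from h import *
print("go",grasp_offset)
z=np.load("top0.npz");c=z["c"];v,u=np.mgrid[0:420,0:560]
R2=lambda a:np.array([[np.cos(a),-np.sin(a)],[np.sin(a),np.cos(a)]])
m=(abs(u-170)<75)&(abs(v-230)<75)&(z["d"]>0)&(c[...,2]>.0185)&(z["p"].max(2)<120)
q=(c[m][:,:2]*1000-[522.1,217])@R2(np.radians(-25.57))
L=q[(q[:,1]>50)&(q[:,0]<60)];S=q[(q[:,0]>70)&(q[:,1]<50)]
for t,b in(("long",L),("short",S)):print(t,len(b),np.percentile(b,[1,50,99],0).round(1).tolist())
plan([(380,250,227,120,7),(541,-100,200,75,8),(541,-380,150,58,6)])
E
```

```text
go 0.0188
long 24 [[-80.0, 59.0], [-41.7, 60.3], [47.1, 61.6]]
short 17 [[82.4, -80.6], [87.1, -78.3], [97.6, -68.3]]
--call
[-0.0, 0.0, 0.093] [-3.63, -3.53, -0.01]
[-0.0, 0.0, 0.093] [-3.94, -3.18, -0.01]
[-0.0, 0.0, 0.093] [-4.21, -2.8, -0.01]
[-0.0, 0.0, 0.093] [-4.46, -2.39, -0.01]
[-0.0, 0.0, 0.093] [-4.66, -1.97, -0.01]
--call
[-0.001, 0.0, 0.093] [-4.82, -1.53, -0.0]
[-0.0, 0.001, 0.092] [-4.95, -1.08, -0.01]
[-0.0, -0.0, 0.098] [-4.79, -0.45, 0.34]
[-0.0, -0.0, 0.098] [-4.82, 0.03, 0.34]
[-0.0, -0.0, 0.098] [-4.79, 0.5, 0.34]
--call
[-0.0, -0.0, 0.098] [-4.72, 0.96, 0.34]
[-0.0, -0.0, 0.098] [-4.6, 1.42, 0.33]
[-0.0, -0.0, 0.099] [-4.44, 1.86, 0.34]
[-0.0, -0.0, 0.098] [-4.23, 2.29, 0.33]
[-0.0, -0.0, 0.099] [-3.99, 2.7, 0.34]
--call
[-0.0, 0.0, 0.049] [-4.51, 1.21, 0.83]
[-0.0, 0.0, 0.049] [-4.44, 1.43, 0.83]
[-0.0, 0.0, 0.05] [-4.37, 1.64, 0.83]
[-0.0, 0.0, 0.049] [-4.28, 1.86, 0.83]
[-0.0, 0.0, 0.05] [-4.18, 2.07, 0.84]
--call
[-0.0, 0.0, 0.049] [-4.08, 2.28, 0.83]
end [ 541. -380.  150.] [ 0.53   0.848 -0.   ]
```

The plate frame is consistent: its bars are where they should be. Moving.

>>> drive_tool(
  angular=[
    [0, 0, 0.093],
    [0, 0, 0.093],
    [0, 0, 0.093],
    [0, 0, 0.093],
    [0, 0, 0.093],
  ],
  dp=[
    [-3.63, -3.53, 0],
    [-3.94, -3.18, 0],
    [-4.21, -2.8, 0],
    [-4.46, -2.39, 0],
    [-4.66, -1.97, 0],
  ],
  jaw=[-1, -1, -1, -1, -1],
  force=50,
)

```text
time_s: 0.6
tool_pos: [0.3397, 0.3442, 0.2265]
tool_rot: [-1.318, -2.852, 0.0]
contact_force: [1.4, 0.5, 0.2]
grip_width: 0.0921
grip_force: 0.0
```

>>> drive_tool(
  angular=[
    [0, 0, 0.093],
    [0, 0, 0.092],
    [0, 0, 0.098],
    [0, 0, 0.098],
    [0, 0, 0.098],
  ],
  dp=[
    [-4.82, -1.53, 0],
    [-4.95, -1.08, 0],
    [-4.79, -0.45, 0.34],
    [-4.82, 0.03, 0.34],
    [-4.79, 0.5, 0.34],
  ],
  jaw=[-1, -1, -1, -1, -1],
)

```text
time_s: 1.1
tool_pos: [0.4391, 0.1212, 0.2165]
tool_rot: [-1.956, -2.458, -0.001]
contact_force: [2.0, 0.4, 0.1]
grip_width: 0.0916
grip_force: 0.0
```

>>> drive_tool(
  angular=[
    [0, 0, 0.098],
    [0, 0, 0.098],
    [0, 0, 0.099],
    [0, 0, 0.098],
    [0, 0, 0.099],
  ],
  dp=[
    [-4.72, 0.96, 0.34],
    [-4.6, 1.42, 0.33],
    [-4.44, 1.86, 0.34],
    [-4.23, 2.29, 0.33],
    [-3.99, 2.7, 0.34],
  ],
  jaw=[-1, -1, -1, -1, -1],
)

```text
time_s: 1.6
tool_pos: [0.5399, -0.0973, 0.1995]
tool_rot: [-2.496, -1.908, -0.0]
contact_force: [0.8, 0.9, 0.1]
grip_width: 0.0919
grip_force: 0.0
```

>>> drive_tool(
  angular=[
    [0, 0, 0.049],
    [0, 0, 0.049],
    [0, 0, 0.05],
    [0, 0, 0.049],
    [0, 0, 0.05],
  ],
  dp=[
    [-4.51, 1.21, 0.83],
    [-4.44, 1.43, 0.83],
    [-4.37, 1.64, 0.83],
    [-4.28, 1.86, 0.83],
    [-4.18, 2.07, 0.84],
  ],
  jaw=[-1, -1, -1, -1, -1],
)

```text
time_s: 2.1
tool_pos: [0.5391, -0.3305, 0.1574]
tool_rot: [-2.71, -1.588, 0.0]
contact_force: [1.4, 0.3, 0.9]
grip_width: 0.0919
grip_force: 0.0
```

Run:
```python
from h import *
st()
plan([(540.5,-401,120,57.8,3),(540.5,-401,25,57.8,4)])
```

```text
t 2.1 p [ 539.1 -330.5  157.4] yaw 60.74 tilt [-0.02  0.03] F [1.4 0.3 0.9] T [-0.07  0.06  0.02] w 91.9 gf 0.0 q [ 0.04  0.57  0.65  1.67 -0.39  1.03  0.31]
--call
[-0.0, -0.0, 0.017] [-2.03, 1.19, 1.24]
[-0.0, -0.0, 0.017] [-2.01, 1.22, 1.25]
[-0.001, -0.0, 0.017] [-1.98, 1.26, 1.24]
[0.0, -0.0, 0.0] [-0.0, -0.0, 2.38]
[0.0, -0.0, 0.0] [-0.0, -0.0, 2.37]
--call
[0.0, -0.0, 0.0] [-0.0, -0.0, 2.38]
[0.0, -0.0, 0.0] [-0.0, -0.01, 2.37]
end [ 540.5 -401.    25. ] [0.533 0.846 0.   ]
```

>>> drive_tool(
  angular=[
    [0, 0, 0.017],
    [0, 0, 0.017],
    [0, 0, 0.017],
    [0, 0, 0],
    [0, 0, 0],
  ],
  dp=[
    [-2.03, 1.19, 1.24],
    [-2.0, 1.22, 1.25],
    [-1.98, 1.26, 1.24],
    [0, 0, 2.0],
    [0, 0, 2.0],
  ],
  jaw=[-1, -1, -1, -1, -1],
)

```text
time_s: 2.6
tool_pos: [0.5404, -0.4004, 0.0797]
tool_rot: [2.75, 1.519, -0.001]
contact_force: [0.4, 0.2, -0.7]
grip_width: 0.092
grip_force: 0.0
```

Run:
```python
from h import *
st()
plan([(540.5,-401,15,57.8,4)])
p,d=grab_frame("top");cv2.imwrite("pics/t1.png",cv2.resize(p[140:310,380:560,::-1],None,fx=3,fy=3,interpolation=cv2.INTER_CUBIC))
```

```text
t 2.6 p [ 540.4 -400.4   79.7] yaw 57.82 tilt [-0.03 -0.02] F [ 0.4  0.2 -0.7] T [-0.07  0.08 -0.01] w 92.0 gf 0.0 q [ 0.19  0.71  0.6   1.63 -0.47  0.95  0.4 ]
--call
[-0.0, 0.0, 0.0] [-0.01, 0.01, 1.62]
[-0.0, 0.0, 0.0] [-0.01, 0.01, 1.62]
[-0.0, 0.0, 0.0] [-0.01, 0.01, 1.62]
[-0.0, 0.0, 0.0] [-0.01, 0.01, 1.61]
end [ 540.5 -401.    15. ] [ 0.533  0.846 -0.   ]
```

View pics/t1.png

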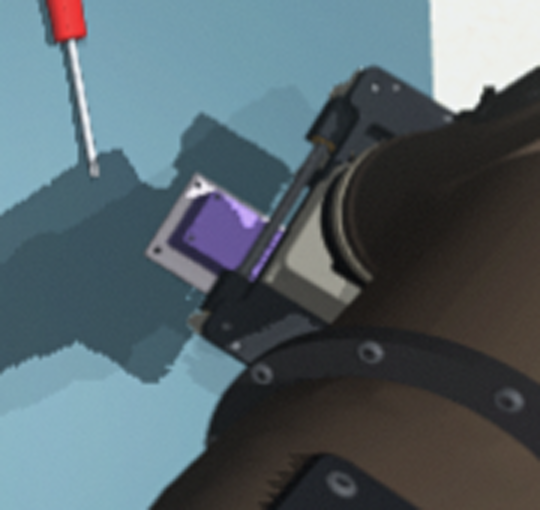

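The gripper straddles the housing, aligned with the module (lid at crop pixel (230,235)), and nothing is in the way. Descend and close.

>>> drive_tool(
  angular=[
    [0, 0, 0],
    [0, 0, 0],
    [0, 0, 0],
    [0, 0, 0],
    [0, 0, 0],
  ],
  dp=[
    [0, 0, 1.6],
    [0, 0, 1.6],
    [0, 0, 1.6],
    [0, 0, 1.6],
    [0, 0, 0],
  ],
  jaw=[-1, -1, -1, -1, -1],
)

```text
time_s: 3.15
tool_pos: [0.5399, -0.398, 0.0141]
tool_rot: [-2.746, -1.52, 0.003]
contact_force: [-0.7, -0.2, 0.0]
grip_width: 0.0915
grip_force: 0.0
```

>>> drive_tool(
  angular=[
    [0, 0, 0],
    [0, 0, 0],
    [0, 0, 0],
    [0, 0, 0],
    [0, 0, 0],
  ],
  dp=[
    [0, 0, 0],
    [0, 0, 0],
    [0, 0, 0],
    [0, 0, 0],
    [0, 0, 0],
  ],
  jaw=[-0.5, 0, 0.2, 1, 1],
  force=55,
)

```text
time_s: 3.65
tool_pos: [0.5412, -0.3995, 0.0173]
tool_rot: [2.748, 1.521, 0.001]
contact_force: [0.1, 0.1, -0.4]
grip_width: 0.0564
grip_force: 0.0
```

Run:
```python
from h import *
st()
```

```text
t 3.65 p [ 541.2 -399.5   17.3] yaw 57.91 tilt [ 0.04 -0.02] F [ 0.1  0.1 -0.4] T [-0.1   0.1  -0.01] w 56.4 gf 0.0 q [ 0.21  0.78  0.55  1.67 -0.52  0.84  0.44]
```

>>> drive_tool(
  angular=[
    [0, 0, 0],
    [0, 0, 0],
    [0, 0, 0],
    [0, 0, 0],
    [0, 0, 0],
  ],
  dp=[
    [0, 0, 0],
    [0, 0, 0],
    [0, 0, 0],
    [0, 0, 0],
    [0, 0, 0],
  ],
  jaw=[1, 1, 1, 1, 1],
)

```text
time_s: 4.15
tool_pos: [0.5412, -0.3994, 0.017]
tool_rot: [2.749, 1.521, 0.0]
contact_force: [0.6, -0.6, 0.8]
grip_width: 0.0414
grip_force: 55.0
```

>>> drive_tool(
  angular=[
    [0, 0, 0],
    [0, 0, 0],
    [0, 0, 0],
    [0, 0, 0],
    [0, 0, 0],
  ],
  dp=[
    [0, 0, -0.5],
    [0, 0, -2],
    [0, 0, -3],
    [0, 0, -3.5],
    [0, 0, -1],
  ],
  jaw=[1, 1, 1, 1, 1],
)

```text
time_s: 4.65
tool_pos: [0.5418, -0.4006, 0.12]
tool_rot: [2.746, 1.519, 0.002]
contact_force: [0.6, -0.3, -4.6]
grip_width: 0.0417
grip_force: 55.0
```

Run:
```python
from h import *
st()
c=np.array([522.1,217]);a=np.radians(-25.57);M=np.array([[np.cos(a),-np.sin(a)],[np.sin(a),np.cos(a)]])
print("home",c+M@[30,25],"pre",c+M@[18,13])
plan([(541,-240,130,35,5),(555,0,140,5,5),(527.3,210.9,120,-25.6,5)],start=(541,-400.5,115,57.8))
```

```text
t 4.65 p [ 541.8 -400.6  120. ] yaw 57.88 tilt [ 0.18 -0.14] F [ 0.6 -0.3 -4.6] T [-0.15  0.02 -0.03] w 41.7 gf 55.0 q [ 0.17  0.67  0.63  1.6  -0.45  1.01  0.38]
home [559.95209655 226.60306132] pre [543.94803095 220.95771951]
--call
[0.0, 0.0, 0.08] [2.72, -1.71, -0.3]
[0.0, 0.0, 0.079] [2.57, -1.92, -0.3]
[0.0, 0.0, 0.08] [2.41, -2.12, -0.3]
[0.0, 0.0, 0.079] [2.23, -2.31, -0.3]
[0.0, 0.0, 0.08] [2.05, -2.47, -0.3]
--call
[0.0, 0.0, 0.105] [2.98, -3.77, -0.2]
[0.0, 0.0, 0.105] [2.57, -4.06, -0.2]
[0.0, 0.0, 0.105] [2.13, -4.31, -0.2]
[0.0, 0.0, 0.104] [1.67, -4.51, -0.2]
[0.0, 0.0, 0.105] [1.19, -4.66, -0.2]
--call
[0.0, 0.0, 0.107] [-0.19, -4.25, 0.4]
[0.0, 0.0, 0.107] [-0.64, -4.21, 0.4]
[0.0, 0.0, 0.107] [-1.08, -4.11, 0.4]
[0.0, 0.0, 0.106] [-1.52, -3.98, 0.4]
[0.0, 0.0, 0.107] [-1.93, -3.79, 0.4]
end [527.3 210.9 120. ] [ 0.902 -0.432  0.   ]
```

>>> drive_tool(
  angular=[
    [0, 0, 0.08],
    [0, 0, 0.079],
    [0, 0, 0.08],
    [0, 0, 0.079],
    [0, 0, 0.08],
  ],
  dp=[
    [2.72, -1.71, -0.3],
    [2.57, -1.92, -0.3],
    [2.41, -2.12, -0.3],
    [2.23, -2.31, -0.3],
    [2.05, -2.47, -0.3],
  ],
  jaw=[1, 1, 1, 1, 1],
)

```text
time_s: 5.15
tool_pos: [0.5398, -0.237, 0.1306]
tool_rot: [-2.996, -0.942, 0.002]
contact_force: [0.5, -0.2, -4.6]
grip_width: 0.0415
grip_force: 55.0
```

>>> drive_tool(
  angular=[
    [0, 0, 0.105],
    [0, 0, 0.105],
    [0, 0, 0.105],
    [0, 0, 0.104],
    [0, 0, 0.105],
  ],
  dp=[
    [2.98, -3.77, -0.2],
    [2.57, -4.06, -0.2],
    [2.13, -4.31, -0.2],
    [1.67, -4.51, -0.2],
    [1.19, -4.66, -0.2],
  ],
  jaw=[1, 1, 1, 1, 1],
)

```text
time_s: 5.65
tool_pos: [0.5533, 0.0033, 0.1409]
tool_rot: [-3.139, -0.133, 0.002]
contact_force: [0.8, -0.6, -5.9]
grip_width: 0.042
grip_force: 55.0
```

>>> drive_tool(
  angular=[
    [0, 0, 0.107],
    [0, 0, 0.107],
    [0, 0, 0.107],
    [0, 0, 0.106],
    [0, 0, 0.107],
  ],
  dp=[
    [-0.19, -4.25, 0.4],
    [-0.64, -4.21, 0.4],
    [-1.08, -4.11, 0.4],
    [-1.52, -3.98, 0.4],
    [-1.93, -3.79, 0.4],
  ],
  jaw=[1, 1, 1, 1, 1],
)

```text
time_s: 6.15
tool_pos: [0.5249, 0.2138, 0.1207]
tool_rot: [3.062, -0.7, -0.002]
contact_force: [0.4, -0.3, -5.4]
grip_width: 0.0419
grip_force: 55.0
```

>>> drive_tool(
  angular=[
    [0, 0, 0],
    [0, 0, 0],
  ],
  dp=[
    [0, 0, 0],
    [0, 0, 0],
  ],
  jaw=[1, 1],
)

```text
time_s: 6.35
tool_pos: [0.525, 0.2132, 0.1204]
tool_rot: [3.063, -0.687, -0.002]
contact_force: [-0.5, -0.2, -5.5]
grip_width: 0.0417
grip_force: 55.0
```

Run:
```python
from h import *
st()
p,d=grab_frame("scene");c=cloud("scene",d);np.savez("s2.npz",p=p,d=d,c=c);cv2.imwrite("pics/s2.png",cv2.resize(p[150:400,250:540,::-1],None,fx=2.4,fy=2.4,interpolation=cv2.INTER_CUBIC))
```

```text
t 6.35 p [525.  213.2 120.4] yaw -25.29 tilt [-0.1 -0.1] F [-0.5 -0.2 -5.5] T [-0.09  0.17 -0.06] w 41.7 gf 55.0 q [-1.19  0.7   1.13  1.9  -0.74  1.04 -1.76]
```

View pics/s2.png

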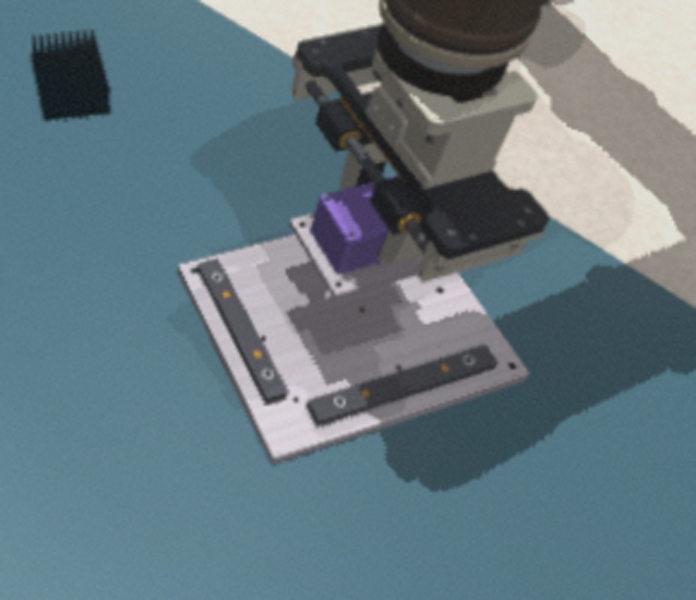

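The module hangs level over the plate. Its plain end (crop (350,235)) faces the short bar (left, (240,330)), and the connectors point away from it. Lower it.

>>> drive_tool(
  angular=[
    [0, 0, 0.005],
    [0, 0, 0],
    [0, 0, 0],
    [0, 0, 0],
    [0, 0, 0],
  ],
  dp=[
    [0, 0, 2.5],
    [0, 0, 2.5],
    [0, 0, 2.5],
    [0, 0, 0.8],
    [0, 0, 0],
  ],
  jaw=[1, 1, 1, 1, 1],
)

```text
time_s: 6.9
tool_pos: [0.5258, 0.2106, 0.0382]
tool_rot: [3.06, -0.704, -0.002]
contact_force: [0.2, 1.1, -4.5]
grip_width: 0.0415
grip_force: 55.0
```

>>> drive_tool(
  angular=[
    [0, 0, 0],
    [0, 0, 0],
    [0, 0, 0],
    [0, 0, 0],
    [0, 0, 0],
  ],
  dp=[
    [0, 0, 0.15],
    [0, 0, 0.15],
    [0, 0, 0.15],
    [0, 0, 0.15],
    [0, 0, 0],
  ],
  jaw=[1, 1, 1, 1, 1],
)

```text
time_s: 7.4
tool_pos: [0.5261, 0.2122, 0.0329]
tool_rot: [-3.062, 0.701, -0.0]
contact_force: [-0.4, 0.7, -5.3]
grip_width: 0.0419
grip_force: 55.0
```

Run:
```python
from h import *
st()
```

```text
t 7.4 p [526.1 212.2  32.9] yaw -25.78 tilt [0.   0.01] F [-0.4  0.7 -5.3] T [0.   0.22 0.03] w 41.9 gf 55.0 q [-1.11  0.8   1.    1.96 -0.88  0.9  -1.66]
```

>>> drive_tool(
  angular=[
    [0, 0, 0],
    [0, 0, 0],
    [0, 0, 0],
  ],
  dp=[
    [0, 0, 0.15],
    [0, 0, 0.15],
    [0, 0, 0],
  ],
  jaw=[1, 1, 1],
)

```text
time_s: 7.7
tool_pos: [0.526, 0.212, 0.0296]
tool_rot: [3.062, -0.701, -0.0]
contact_force: [-0.1, 0.1, -6.2]
grip_width: 0.0416
grip_force: 55.0
```

>>> drive_tool(
  angular=[
    [0, 0, 0],
    [0, 0, 0],
    [0, 0, 0],
  ],
  dp=[
    [0, 0, 0.15],
    [0, 0, 0],
    [0, 0, 0],
  ],
  jaw=[1, 1, 1],
)

```text
time_s: 8.0
tool_pos: [0.5263, 0.2121, 0.0289]
tool_rot: [-3.062, 0.701, 0.0]
contact_force: [-2.7, -0.3, 5.5]
grip_width: 0.0421
grip_force: 55.0
```

Run:
```python
from h import *
st()
```

```text
t 8.0 p [526.3 212.1  28.9] yaw -25.8 tilt [0.01 0.03] F [-2.7 -0.3  5.5] T [-0.08  0.92  0.01] w 42.1 gf 55.0 q [-1.11  0.8   0.99  1.96 -0.89  0.89 -1.66]
```

>>> drive_tool(
  angular=[
    [0, 0, 0],
    [0, 0, 0],
    [0, 0, 0],
    [0, 0, 0],
    [0, 0, 0],
  ],
  dp=[
    [0.5, -0.6, 0],
    [0.5, -0.6, 0],
    [0.5, -0.6, 0],
    [0.3, -0.4, 0],
    [0, 0, 0],
  ],
  jaw=[1, 1, 1, 1, 1],
)

```text
time_s: 8.5
tool_pos: [0.5528, 0.2239, 0.0289]
tool_rot: [-3.062, 0.702, -0.002]
contact_force: [-0.3, -0.6, 3.8]
grip_width: 0.0416
grip_force: 55.0
```

```bash
cat >> h.py <<'E'
def sp():
    st();o=get_obs();a=np.radians(-25.57);M=np.array([[np.cos(a),-np.sin(a)],[np.sin(a),np.cos(a)]])
    print("plate xy",(M.T@(o["tool_pos"][:2]*1000-[522.1,217])).round(1),"Fplate",(M.T@o["contact_force"][:2]).round(1))
E
python3 -c "from h import *;sp()"
```

```text
t 8.5 p [552.8 223.9  28.9] yaw -25.81 tilt [0.06 0.01] F [-0.3 -0.6  3.8] T [-0.09  0.48  0.  ] w 41.6 gf 55.0 q [-1.09  0.84  0.99  1.89 -0.88  0.93 -1.69]
plate xy [24.7 19.5] Fplate [-0.  -0.6]
```

>>> drive_tool(
  angular=[
    [0, 0, 0],
    [0, 0, 0],
    [0, 0, 0],
    [0, 0, 0],
    [0, 0, 0],
  ],
  dp=[
    [0, -0.15, 0],
    [0, -0.15, 0],
    [0, -0.15, 0],
    [0, -0.1, 0],
    [0, 0, 0],
  ],
  jaw=[1, 1, 1, 1, 1],
)

```text
time_s: 9.0
tool_pos: [0.5548, 0.2276, 0.0289]
tool_rot: [3.061, -0.703, 0.002]
contact_force: [-1.6, -4.9, 4.6]
grip_width: 0.0416
grip_force: 55.0
```

```bash
python3 -c "from h import *;sp()"
```

```text
t 9.0 p [554.8 227.6  28.9] yaw -25.87 tilt [ 0.06 -0.06] F [-1.6 -4.9  4.6] T [-0.72  0.59  0.08] w 41.6 gf 55.0 q [-1.09  0.84  0.99  1.88 -0.88  0.93 -1.69]
plate xy [24.9 23.7] Fplate [ 0.7 -5.1]
```

>>> drive_tool(
  angular=[
    [0, 0, 0],
    [0, 0, 0],
    [0, 0, 0],
    [0, 0, 0],
  ],
  dp=[
    [0, -0.1, 0],
    [0, -0.1, 0],
    [0, 0, 0],
    [0, 0, 0],
  ],
  jaw=[1, 1, 1, 1],
)

```text
time_s: 9.4
tool_pos: [0.5557, 0.2292, 0.0289]
tool_rot: [3.061, -0.703, 0.002]
contact_force: [-2.4, -4.8, 5.5]
grip_width: 0.0418
grip_force: 55.0
```

```bash
python3 -c "from h import *;sp()"
```

```text
t 9.4 p [555.7 229.2  28.9] yaw -25.87 tilt [ 0.05 -0.08] F [-2.4 -4.8  5.5] T [-0.93  0.66  0.13] w 41.8 gf 55.0 q [-1.09  0.84  0.99  1.88 -0.88  0.93 -1.7 ]
plate xy [25.  25.5] Fplate [-0.1 -5.3]
```

Still sliding (friction about 5 N); continue.

>>> drive_tool(
  angular=[
    [0, 0, 0],
    [0, 0, 0],
    [0, 0, 0],
    [0, 0, 0],
  ],
  dp=[
    [0, -0.1, 0],
    [0, -0.1, 0],
    [0, 0, 0],
    [0, 0, 0],
  ],
  jaw=[1, 1, 1, 1],
)

```text
time_s: 9.8
tool_pos: [0.5557, 0.2293, 0.029]
tool_rot: [3.058, -0.704, 0.0]
contact_force: [-6.4, -9.4, 11.2]
grip_width: 0.0415
grip_force: 55.0
```

```bash
python3 -c "from h import *;sp()"
```

```text
t 9.8 p [555.7 229.3  29. ] yaw -25.93 tilt [-0.04 -0.18] F [-6.4 -9.4 11.2] T [-1.9  1.5  0.3] w 41.5 gf 55.0 q [-1.09  0.85  0.99  1.87 -0.88  0.94 -1.7 ]
plate xy [25.  25.6] Fplate [ -1.7 -11.3]
```

Long bar contact at y≈25.6 mm, as expected (25). Now x.

>>> drive_tool(
  angular=[
    [0, 0, 0],
    [0, 0, 0],
    [0, 0, 0],
    [0, 0, 0],
    [0, 0, 0],
  ],
  dp=[
    [0.15, 0, 0],
    [0.15, 0, 0],
    [0.15, 0, 0],
    [0, 0, 0],
    [0, 0, 0],
  ],
  jaw=[1, 1, 1, 1, 1],
)

```text
time_s: 10.3
tool_pos: [0.5568, 0.2291, 0.0289]
tool_rot: [3.06, -0.701, -0.009]
contact_force: [-18.2, -5.8, 20.9]
grip_width: 0.042
grip_force: 55.0
```

```bash
python3 -c "from h import *;sp()"
```

```text
t 10.3 p [556.8 229.1  28.9] yaw -25.81 tilt [-0.36 -0.02] F [-18.2  -5.8  20.9] T [-1.11  3.61  0.69] w 42.0 gf 55.0 q [-1.08  0.85  0.98  1.87 -0.88  0.95 -1.7 ]
plate xy [26.1 25.8] Fplate [-13.9 -13.1]
```

Ambiguous: this could be friction. Ease the down-load and look.

>>> drive_tool(
  angular=[
    [0, 0, 0],
    [0, 0, 0],
    [0, 0, 0],
  ],
  dp=[
    [0, 0.05, -0.15],
    [0, 0, 0],
    [0, 0, 0],
  ],
  jaw=[1, 1, 1],
)

```text
time_s: 10.6
tool_pos: [0.5577, 0.2286, 0.0291]
tool_rot: [3.06, -0.701, -0.006]
contact_force: [-7.1, -4.0, 0.3]
grip_width: 0.0417
grip_force: 55.0
```

Run:
```python
from h import *
sp()
p,d=grab_frame("scene");c=cloud("scene",d);np.savez("s3.npz",p=p,d=d,c=c);cv2.imwrite("pics/s3.png",cv2.resize(p[220:350,310:480,::-1],None,fx=4.5,fy=4.5,interpolation=cv2.INTER_CUBIC))
```

```text
t 10.6 p [557.7 228.6  29.1] yaw -25.81 tilt [-0.24 -0.11] F [-7.1 -4.   0.3] T [-1.08  1.73  0.46] w 41.7 gf 55.0 q [-1.08  0.85  0.99  1.87 -0.88  0.94 -1.7 ]
plate xy [27.1 25.9] Fplate [-4.7 -6.7]
```

View pics/s3.png

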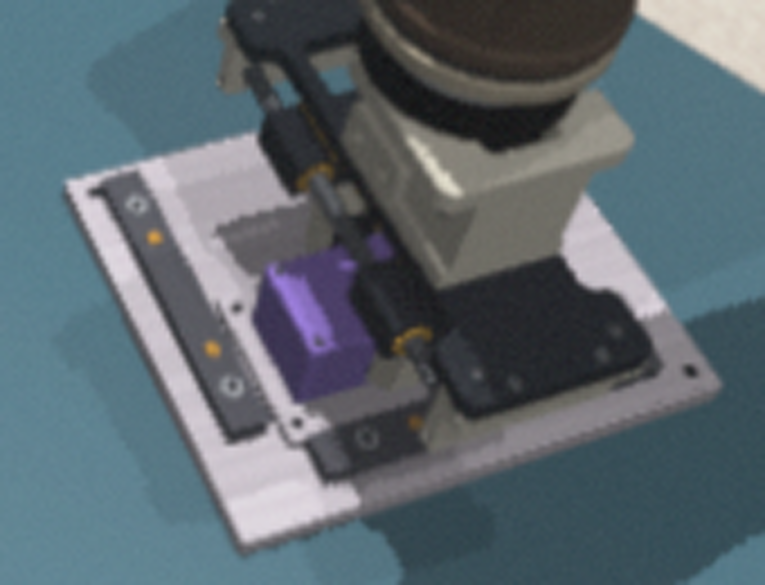

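Flange is against the long bar (crop (310,440)). A thin gap seems to remain at the short bar (260,400), since it slid 1 mm when unloaded. Keep pushing +x.

>>> drive_tool(
  angular=[
    [0, 0, 0],
    [0, 0, 0],
    [0, 0, 0],
    [0, 0, 0],
    [0, 0, 0],
  ],
  dp=[
    [0.1, 0, 0],
    [0.1, 0, 0],
    [0, 0, 0],
    [0, 0, 0],
    [0, 0, 0],
  ],
  jaw=[1, 1, 1, 1, 1],
)

```text
time_s: 11.15
tool_pos: [0.5588, 0.2282, 0.0291]
tool_rot: [3.06, -0.7, -0.008]
contact_force: [-10.5, -3.5, 4.3]
grip_width: 0.0415
grip_force: 55.0
```

```bash
python3 -c "from h import *;sp()"
```

```text
t 11.15 p [558.8 228.2  29.1] yaw -25.78 tilt [-0.31 -0.08] F [-10.5  -3.5   4.3] T [-0.92  2.21  0.53] w 41.5 gf 55.0 q [-1.08  0.85  0.98  1.86 -0.88  0.95 -1.7 ]
plate xy [28.3 25.9] Fplate [-7.9 -7.7]
```

Still sliding. Ease z slightly and continue.

>>> drive_tool(
  angular=[
    [0, 0, 0],
    [0, 0, 0],
    [0, 0, 0],
    [0, 0, 0],
    [0, 0, 0],
  ],
  dp=[
    [0.1, 0, -0.03],
    [0.1, 0, -0.03],
    [0.1, 0, 0],
    [0, 0, 0],
    [0, 0, 0],
  ],
  jaw=[1, 1, 1, 1, 1],
)

```text
time_s: 11.65
tool_pos: [0.5618, 0.2267, 0.0292]
tool_rot: [3.059, -0.701, -0.007]
contact_force: [-5.8, -5.4, -3.0]
grip_width: 0.0419
grip_force: 55.0
```

```bash
python3 -c "from h import *;sp()"
```

```text
t 11.65 p [561.8 226.7  29.2] yaw -25.8 tilt [-0.28 -0.12] F [-5.8 -5.4 -3. ] T [-1.03  1.63  0.5 ] w 41.9 gf 55.0 q [-1.07  0.85  0.98  1.86 -0.88  0.95 -1.7 ]
plate xy [31.7 25.9] Fplate [-3.  -7.4]
```

>>> drive_tool(
  angular=[
    [0, 0, 0],
    [0, 0, 0],
    [0, 0, 0],
    [0, 0, 0],
    [0, 0, 0],
  ],
  dp=[
    [0.1, 0, 0],
    [0.1, 0, 0],
    [0, 0, 0],
    [0, 0, 0],
    [0, 0, 0],
  ],
  jaw=[1, 1, 1, 1, 1],
)

```text
time_s: 12.15
tool_pos: [0.5619, 0.2266, 0.0292]
tool_rot: [3.06, -0.7, -0.012]
contact_force: [-14.8, -2.5, 3.1]
grip_width: 0.0417
grip_force: 55.0
```

```bash
python3 -c "from h import *;sp()"
```

```text
t 12.15 p [561.9 226.6  29.2] yaw -25.76 tilt [-0.47 -0.03] F [-14.8  -2.5   3.1] T [-0.57  3.    0.35] w 41.7 gf 55.0 q [-1.07  0.85  0.98  1.86 -0.88  0.95 -1.7 ]
plate xy [31.7 25.9] Fplate [-12.3  -8.7]
```

Now firm on the short bar: force rose with no motion. Trim yaw a touch (moment suggests the −x end bears more) and press harder in y.

>>> drive_tool(
  angular=[
    [0, 0, -0.006],
    [0, 0, 0],
    [0, 0, 0],
    [0, 0, 0],
  ],
  dp=[
    [0, -0.05, 0],
    [0, -0.05, 0],
    [0, 0, 0],
    [0, 0, 0],
  ],
  jaw=[1, 1, 1, 1],
)

```text
time_s: 12.55
tool_pos: [0.5619, 0.2267, 0.0292]
tool_rot: [3.061, -0.693, -0.013]
contact_force: [-14.8, -4.0, 6.5]
grip_width: 0.0419
grip_force: 55.0
```

```bash
python3 -c "from h import *;sp()"
```

```text
t 12.55 p [561.9 226.7  29.2] yaw -25.53 tilt [-0.51 -0.06] F [-14.8  -4.    6.5] T [-0.95  3.44 -0.18] w 41.9 gf 55.0 q [-1.07  0.85  0.98  1.85 -0.88  0.95 -1.69]
plate xy [31.8 25.9] Fplate [-11.6 -10.1]
```

Yaw now matches the plate. Correct the small tool tilt caused by the push, add a little down-load, and test.

>>> drive_tool(
  angular=[
    [0.004, 0.007, 0],
    [0, 0, 0],
    [0, 0, 0],
    [0, 0, 0],
  ],
  dp=[
    [0, -0.03, 0.03],
    [0, 0, 0],
    [0, 0, 0],
    [0, 0, 0],
  ],
  jaw=[1, 1, 1, 1],
)

```text
time_s: 12.95
tool_pos: [0.5619, 0.2267, 0.0289]
tool_rot: [3.063, -0.694, -0.002]
contact_force: [-15.8, -5.2, 6.2]
grip_width: 0.0419
grip_force: 55.0
```

Run:
```python
from h import *
sp()
p,d=grab_frame("scene");c=cloud("scene",d);np.savez("s4.npz",p=p,d=d,c=c);cv2.imwrite("pics/s4.png",cv2.resize(p[250:330,330:440,::-1],None,fx=7,fy=7,interpolation=cv2.INTER_CUBIC))
```

```text
t 12.95 p [561.9 226.7  28.9] yaw -25.52 tilt [-0.07 -0.04] F [-15.8  -5.2   6.2] T [-1.18  3.62 -0.06] w 41.9 gf 55.0 q [-1.07  0.85  0.98  1.86 -0.88  0.94 -1.69]
plate xy [31.7 25.9] Fplate [-12.1 -11.5]
```

View pics/s4.png

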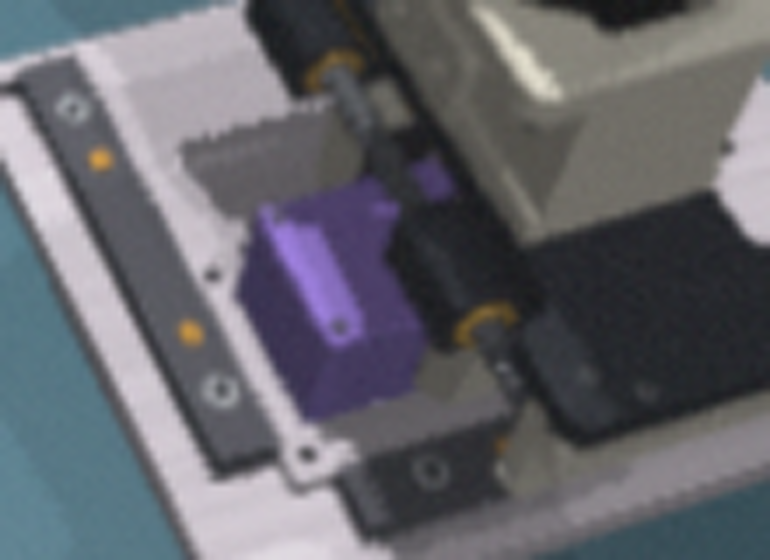

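The flange closes on both bars, with its corner at crop (300,490) in the open corner. The near-zero yaw moment with about 12 N on each bar confirms flush contact. Press a bit firmer.

>>> drive_tool(
  angular=[
    [0.002, 0.003, 0],
    [0, 0, 0],
    [0, 0, 0],
    [0, 0, 0],
    [0, 0, 0],
  ],
  dp=[
    [0.05, -0.1, 0],
    [0.05, -0.1, 0],
    [0, 0, 0],
    [0, 0, 0],
    [0, 0, 0],
  ],
  jaw=[1, 1, 1, 1, 1],
)

```text
time_s: 13.5
tool_pos: [0.562, 0.2267, 0.0289]
tool_rot: [3.062, -0.695, -0.001]
contact_force: [-22.8, -8.3, 15.0]
grip_width: 0.0418
grip_force: 55.0
```

```bash
python3 -c "from h import *;sp()"
```

```text
t 13.5 p [562.  226.7  28.9] yaw -25.57 tilt [-0.05 -0.07] F [-22.8  -8.3  15. ] T [-1.92  5.24  0.07] w 41.8 gf 55.0 q [-1.08  0.85  0.98  1.86 -0.88  0.94 -1.69]
plate xy [31.8 25.9] Fplate [-16.9 -17.3]
```

>>> drive_tool(
  angular=[
    [0, 0, 0],
    [0, 0, 0],
    [0, 0, 0],
    [0, 0, 0],
    [0, 0, 0],
  ],
  dp=[
    [0, 0, 0],
    [0, 0, 0],
    [0, 0, 0],
    [0, 0, 0],
    [0, 0, 0],
  ],
  jaw=[1, 1, 1, 1, 1],
)

```text
time_s: 14.0
tool_pos: [0.5619, 0.2267, 0.0289]
tool_rot: [3.062, -0.695, -0.001]
contact_force: [-23.0, -8.7, 14.0]
grip_width: 0.0418
grip_force: 55.0
```

```bash
python3 -c "
from h import *
sp();print(close_job())"
```

```text
t 14.0 p [561.9 226.7  28.9] yaw -25.57 tilt [-0.05 -0.08] F [-23.   -8.7  14. ] T [-1.87  5.2   0.06] w 41.8 gf 55.0 q [-1.08  0.85  0.98  1.86 -0.88  0.94 -1.69]
plate xy [31.7 25.9] Fplate [-17.  -17.8]
the job is handed in; nothing more can be done
None
```

The module is flat on the base plate with its connectors pointing away from the short bar; the arm still holds it pressed into the corner at about 17 N on each bar, and I handed the job in at 14 s with no verdict returned.

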